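# Hold a lock case home in the sprung pinning jig

## Task

Slide the brass lock case across the bench, keeping it flat on the bench top, into the open mouth of the iron pinning jig, and press it against the jig's sprung plunger until it sits squarely and fully home against both steel stops. Finish while still pressing it firmly home with the gripper's fingers, so that the locksmith can drive its pin: the plunger pushes it back out if you let go. Leave the bell, the mallet and the key ring where they are.

Things in the scene. Friction and masses are not known exactly. Their poses are not given: they have to be found in the camera images.
- lock_center (a point): Centre, 16 mm above the bench, of the loose brass lock case: flat-faced box 62 mm along its x, 96 mm along its y, 32 mm high (fittings on top 4 mm more), about 0.4 kg. Starts on the open bench before the jig's mouth, turned up to 0.65 rad from the jig. Goes in with its x along the jig's x, +x face leading; fully home its centre is at x = -31 mm of the jig, its rear face at -62 mm.
- jig: Dark iron U-shaped jig fixed on the bench, open at top and bottom (the lock slides on the bench). Origin on the bench, on its centre line, in the plane of the stop faces; x points into the jig (push direction), z up. Rails 26 mm high, inner faces at y = +-52 mm, from x = -50 to the crosshead at x = 60 to 85 mm.
- jig_mouth (a point): Middle of the jig's open mouth, on the bench, at x = -78 mm of the jig; same axes as the jig. From the rails' ends (x = -50 mm), lips 12 mm thick and 26 mm high flare out at 30 degrees to the jig's x, to a mouth about 136 mm wide here, 160 mm over the outside.
- stops: The two fixed steel stop blocks in the jig: 20 mm wide, 28 mm high, centred at y = +-32 mm, their faces at x = 0 of the jig; same origin and axes as the jig.
- plunger_tip (a point): Centre of the round 18 mm face of the sprung plunger, on the jig's centre line 16 mm above the bench; at rest it stands 14 mm before the stop faces (x = -14 mm of the jig).
- plunger (a joint): How far the plunger is pressed in, m: 0 at rest, 0.014 when the lock meets the stops (its own travel is 0.020). The spring pushes back with about 1.6 N at rest and 6 N at 0.014; the lock's sliding friction on the bench (about 3 to 6.5 N) comes on top.
- bell: Bronze counter bell, 84 mm across, 61 mm high, loose; origin under its centre. Leave alone.
- mallet: Beechwood mallet lying on the bench, head 60 x 110 x 60 mm centred on the origin (on the bench), handle 200 mm long towards its -x; loose. Leave alone.
- keyring: Large nickel key ring, 72 mm across, lying flat with three brass keys that reach 95 mm from its centre, 8 mm high; origin under the ring's centre. Leave alone.

How it is judged:
On the way, in this order (a step that is already met when the one before it is completed fails the run):
1. the lock case is in the jig's mouth, squarely between the rails (x of lock_center in the frame of jig above -0.075 m and y of lock_center in the frame of jig between -0.008 and 0.008 m and angle between the x axis of lock_center and the x axis of jig, either way round below 0.12 rad), for 0.1 s.
2. the lock case is pressed home against the stops, plunger in (x of lock_center in the frame of jig above -0.033 m and value of joint plunger above 0.0115 m and contact force between lock and stops above 1 N and contact force between the fingers and lock above 4 N), for 0.3 s.
At the end, for the whole second after the job is handed in: For the last second the lock is still and flat on the bench, within 2 mm of home along the jig, 6 mm of the centre line and 0.05 rad of square, the plunger in by 11.5 mm or more, the lock bearing on the stops with over 1 N and the fingers pressing it with over 4 N (all of step 2 and y of lock_center in the frame of jig between -0.006 and 0.006 m and angle between the x axis of lock_center and the x axis of jig, either way round below 0.05 rad and angle between lock_center's own z axis and vertical below 0.06 rad and height (world z) of lock_center below 0.02 m and linear speed of lock below 0.01 m/s); the arm keeps its last pose, push and grip.
It fails at once if the lock case is lifted or tipped off the bench (height (world z) of lock_center above 0.03 m or angle between lock_center's own z axis and vertical above 0.25 rad).
It fails at once if the bell, the mallet or the key ring is moved (distance of any of bell, mallet, keyring from where it was at the start of the episode above 0.02 m).
It also fails if it takes over 61 s, if anything falls off the work surface, if the arm or the gripper's body presses on something with over 40 N, if the wrist force passes 120 N, or if a joint passes its speed limit or range.

## Robot

A 6-joint arm with a two-finger parallel gripper is mounted at the origin on the work surface. World frame = base frame: x ahead of the robot, y to its left, z up, the work surface at z = 0. Lengths are in m, angles in rad, forces in N, time in s.
With the tool pointing down it reaches from about 0.275 to 0.775 m from the base axis. Payload 14.6 kg.
Tool frame: the origin (TCP) lies at the very end of the fingers, on their centre line; the grasp point (between the pads) lies 19 mm behind it; z points along the fingers, y is the line along which they close (so a half turn about z gives the same grasp; the last joint's range is limited). The gripper opens to 85 mm and grips with 20 to 120 N. Pads are 22 mm wide; open, the fingers measure 114 mm over their backs; the gripper's body (76 mm by 85 mm) begins 54 mm behind the grasp point. The pads swing forward as they close: fully open they stand 13 mm farther back than shut.
Start: joints at [-1.397, 0.263, -0.048, 1.259, 0, 1.415], TCP at [0.17, -0.497, 0.231] pointing down, gripper open.
Joint ranges: [-2.65, 2.65], [-0.89, 1.7], [-1.18, 1.37], [-2.13, 2.11], [-1.35, 1.29], [-3.14, 3.14]. Speed limits (rad/s): [1.89, 1.89, 2.57, 2.79, 3.14, 3.14].

## Interface

Orientations are given as [roll, pitch, yaw] about the fixed x, y, z axes, in that order (R = Rz(yaw) Ry(pitch) Rx(roll)).
In Python, from cell import get_obs, vision, bot gives the robot as it stands.
- The arm moves only by the tool move_arm, never from a script. Its argument "plan" is a list of rows, each a list of 5 numbers: the shift along the world's x, y, z as a fraction of full scale, then the turn about the world's z as a fraction of full scale, then the closure in counts, from 0 (fully open) to 255 (shut). A call has exactly 8 rows; each row is the pose to reach, as a shift and turn from the pose commanded when the call began; what a row does not reach only later rows make up. Full scale, the value 1, is 150 mm for a shift and 1.5 rad for a turn. A row lasts 1/12 s, in which the tool goes at most 41.7 mm and 7.16 degrees, less where a joint would pass 70% of its speed; a pose out of reach is approached as far as the arm can. A call with a number of a shift or a turn outside -1 to 1 is refused whole. A call with a gripper value outside its range is refused whole. The fingers move at their own pace and stop on an object; "grip_force" is the grip in N (left out, the last holds). Time passes only in rows, so rows that repeat a pose let the fingers close, or fill a call up. It gives the time, the measured TCP pose, the force, the opening and the grip force at its end, in the units of the state.
- get_obs(): the state, without advancing time (a new reading comes with each control period).
- vision.get_image(name): name is "scene" or "top"; returns the picture (400x640x3 uint8, blue, green, red); there is no depth.
- vision.calibration(name): a dict with "vertical_fov" (degrees; the focal length in pixels is half the picture's height over the tangent of half this angle, whatever the lens; pixels are square), "cx", "cy" (the principal point, pixels), "T" (4x4, takes a point from camera to world coordinates). Camera axes: x right, y down, z forward; pixel columns grow to the right and rows downward; lengths in m; the calibration is good to about 2 mm. A picture is of the moment at which its call begins. calibration takes no time and is no camera call.
- bot.close_job(): hands the job in; it is judged then, once.
The state is a dict: "time_s": time; "q": joint angles; "qvel": joint speeds; "joint_efforts": joint torques, N m; "tcp_pos": TCP position; "tcp_rot": TCP orientation; "force": force on the tool from outside, world axes, zero at the start; "ft_torque": the same for the moment, N m; "width": finger opening in m; "finger_force": force on a finger pad.
Only numpy, scipy, OpenCV 4.12 (cv2) and the standard library are available. Lean on these libraries where they do the work, as an engineer would, in place of code of your own. Each camera call takes 0.05 s, during which the arm holds its last target. There are 200 camera calls.

## Working session

There is one attempt and no reset: what is moved stays moved. The work goes in short steps, Python scripts to look and compute and a tool call to move; the robot and the scene stay as the last step left them, time stands still between calls to the robot, and variables do not carry over. Pictures are saved under pics/ and viewed, at most 10 in all, crops included, and the job is handed in when it is done.

Besides the shell and the picture viewer there is one more tool, called after "Request:" by a JSON object that holds its "name" and its "arguments", one argument or row to a line. move_arm: Moves the arm, as the interface text tells. Its arguments: {"type":"object","properties":{"plan":{"type":"array"},"grip_force":{"type":"number"}},"required":["plan"]}

```bash
ls; mkdir -p pics; python3 - <<'E'
from cell import get_obs,vision,bot
import cv2
for n in("scene","top"):
    cv2.imwrite(f"pics/{n}0.png",vision.get_image(n)); print(n,vision.calibration(n))
o=get_obs();print(o)
E
```

```text
pics
scene {'vertical_fov': 55.274396945726785, 'cx': 318.0722146372654, 'cy': 203.84873663859807, 'T': array([[ 0.58107928,  0.64644226, -0.49442824,  1.04857193],
       [ 0.81383878, -0.45882522,  0.35657519, -0.42049136],
       [ 0.00364912, -0.60958332, -0.7927136 ,  0.9505467 ],
       [ 0.        ,  0.        ,  0.        ,  1.        ]])}
top {'vertical_fov': 51.13091904437811, 'cx': 314.90667858361286, 'cy': 199.09305383684588, 'T': array([[-1.23570513e-02, -9.95947739e-01,  8.90808863e-02,
         4.02517075e-01],
       [-9.99853164e-01,  1.12492873e-02, -1.29268427e-02,
        -5.15870481e-04],
       [ 1.18723633e-02, -8.92275437e-02, -9.95940506e-01,
         1.14515526e+00],
       [ 0.00000000e+00,  0.00000000e+00,  0.00000000e+00,
         1.00000000e+00]])}
{'time_s': 0.1, 'q': array([-1.39730894e+00,  2.63472796e-01, -4.88588085e-02,  1.25941868e+00,
       -1.18552371e-05,  1.41547512e+00]), 'qvel': array([ 0.0008527 , -0.0012011 ,  0.00225904, -0.00052428, -0.00048948,
        0.00017694]), 'joint_efforts': array([ 2.37491709e-03, -6.38579822e+01,  3.85061216e+01,  1.01484513e-02,
       -3.00230222e-04,  3.05415494e-05]), 'tcp_pos': array([ 0.16946847, -0.49663254,  0.23087976]), 'tcp_rot': array([-3.14064835e+00, -1.35861757e-04,  3.28808527e-01]), 'force': array([-0.13162892, -0.50373809,  0.08575043]), 'ft_torque': array([-0.05083781, -0.01379169,  0.00884456]), 'finger_force': 0.0, 'width': 0.08530955275391623}
```

View pics/top0.png

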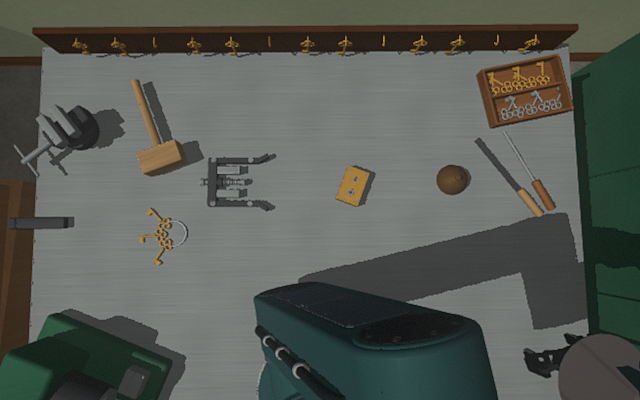

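View pics/scene0.png

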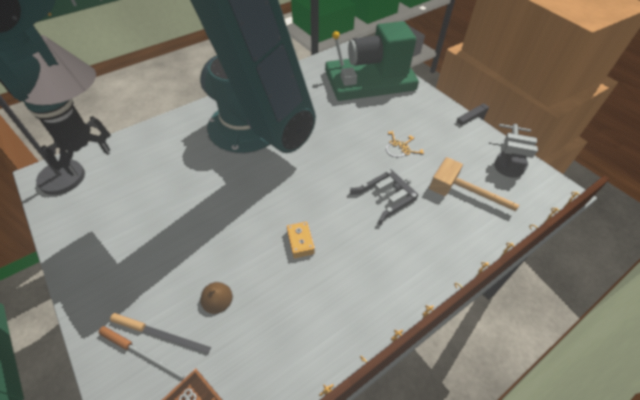

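The top view shows the jig at about (240,183) with its mouth facing image right (world −y). The lock is at (355,186), the bell at (453,180), the mallet at (160,150) and the keys at (165,232). In the scene view the lock is at (300,240) and the jig at (385,195). Next I'll zoom in and extract contours.

```bash
cat > h.py <<'E'
import numpy as np,cv2
from cell import get_obs,vision,bot
def cast(n,uv,z):
    c=vision.calibration(n);f=200/np.tan(np.radians(c["vertical_fov"]/2));T=c["T"]
    uv=np.atleast_2d(uv).astype(float)
    d=np.c_[(uv[:,0]-c["cx"])/f,(uv[:,1]-c["cy"])/f,np.ones(len(uv))]@T[:3,:3].T
    return (T[:3,3]+d*((z-T[2,3])/d[:,2])[:,None])[:,:2]
def proj(n,P):
    c=vision.calibration(n);f=200/np.tan(np.radians(c["vertical_fov"]/2));T=c["T"]
    p=(np.atleast_2d(P)-T[:3,3])@T[:3,:3]
    return np.c_[c["cx"]+f*p[:,0]/p[:,2],c["cy"]+f*p[:,1]/p[:,2]]
def lock(im,box):
    x0,y0,x1,y1=box;h=cv2.cvtColor(im,cv2.COLOR_BGR2HSV)[y0:y1,x0:x1]
    m=cv2.inRange(h,(10,90,60),(35,255,255))
    m=cv2.morphologyEx(m,cv2.MORPH_CLOSE,np.ones((5,5)))
    c=max(cv2.findContours(m,0,2)[0],key=cv2.contourArea)
    return c.reshape(-1,2)+[x0,y0],cv2.contourArea(c)
E
python3 - <<'E'
from h import *
t=cv2.imread("pics/top0.png");s=cv2.imread("pics/scene0.png")
c,a=lock(t,(320,150,390,220));r=cv2.minAreaRect(cast("top",c,.032).astype(np.float32));print("top",r,a)
c,a=lock(s,(270,205,335,275));print("scene",cv2.minAreaRect(c),a)
print("noise check base",proj("top",[[.4,0,0]]),proj("scene",[[.4,0,0]]))
A=cv2.resize(t[140:225,195:295],None,fx=6,fy=6,interpolation=cv2.INTER_CUBIC)
B=cv2.resize(t[150:220,320:390],None,fx=4,fy=4,interpolation=cv2.INTER_CUBIC)
cv2.imwrite("pics/a.png",A);
C=np.zeros((400,800,3),np.uint8);C[:280,:280]=B
D=cv2.resize(s[160:235,340:425],None,fx=5,fy=5,interpolation=cv2.INTER_CUBIC);C[:375,300:725]=D
cv2.imwrite("pics/b.png",C)
E
```

```text
top ((0.5378556251525879, -0.11623638868331909), (0.06276867538690567, 0.09842318296432495), 68.31230926513672) 796.0
scene ((300.1176452636719, 238.97059631347656), (32.49977493286133, 22.070741653442383), 75.96376037597656) 642.0
noise check base [[309.74414352 237.47810339]] [[306.17512828 193.62701611]]
```

View pics/a.png

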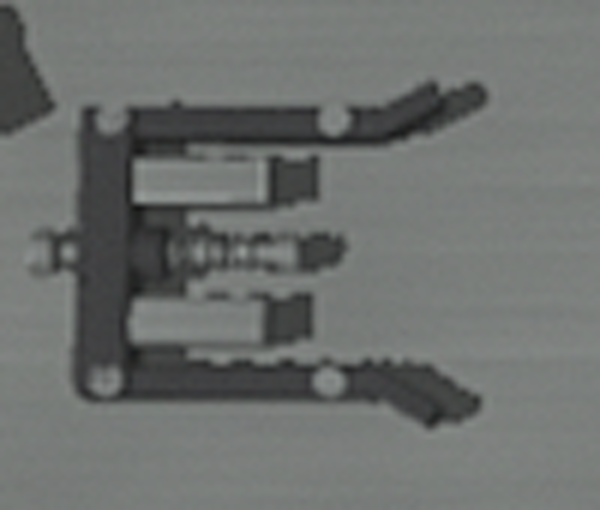

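View pics/b.png

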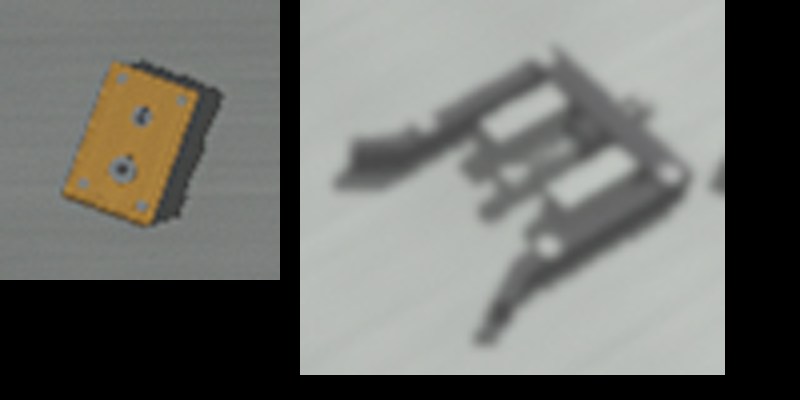

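```bash
python3 - <<'E'
from h import *
f=lambda L:(np.array(L,float)+.5)/6-.5+[195,140]
riv=cast("top",f([[110,120],[335,120],[105,381],[328,382]]),.027)
print("rivets",riv)
al=(riv[0]-riv[1]+riv[2]-riv[3]);ac=riv[2]-riv[0]+riv[3]-riv[1]
print("yaw along",np.arctan2(al[1],al[0]),"yaw from across (y=left)",np.arctan2(ac[1],ac[0])+0)
print("stops",cast("top",f([[269,182],[265,322]]),.028))
ch=cast("top",f([[130,155],[127,345],[82,130],[79,370]]),.026);print("crosshead",ch)
print("plunger",cast("top",f([[300,251]]),.025))
lips=cast("top",f([[437,85],[435,425]]),.026);print("lips",lips)
r=cv2.minAreaRect(cast("top",lock(cv2.imread("pics/top0.png"),(320,150,390,220))[0],.032).astype(np.float32));print(cv2.boxPoints(r))
# triangulate check with scene: top-face centre from scene
c,a=lock(cv2.imread("pics/scene0.png"),(270,205,335,275))
p=cast("scene",c,.032);print("scene lock extents",p.min(0),p.max(0))
print("scene rivet/crosshead end",cast("scene",[[340+(670-300+.5)/5-.5,160+(175.5)/5-.5],[340+(548.5-300)/5-.5,160+245.5/5-.5]],.027))
E
```

```text
rivets [[0.6127522  0.25906511]
 [0.6117258  0.15798464]
 [0.49491937 0.26018655]
 [0.49333927 0.16093968]]
yaw along 1.5577858726884604 yaw from across (y=left) 3.124337155013419
stops [[0.58364857 0.18738431]
 [0.52046979 0.18893243]]
crosshead [[0.59690047 0.25017533]
 [0.51103191 0.25077033]
 [0.60850807 0.27182506]
 [0.50006073 0.27203914]]
plunger [[0.55267424 0.173878  ]]
lips [[0.62745688 0.1121547 ]
 [0.47362524 0.11338993]]
[[ 0.48052964 -0.12721309]
 [ 0.57198566 -0.1635851 ]
 [ 0.5951816  -0.10525969]
 [ 0.5037256  -0.06888768]]
scene lock extents [ 0.48946927 -0.16611819] [ 0.6036474  -0.07669326]
scene rivet/crosshead end [[0.61504588 0.25843455]
 [0.61177926 0.15979579]]
```

Measurements:

| Item | Position (m) | Yaw (rad) |
|---|---|---|
| Jig origin | (0.553, 0.189) | 1.556 |
| Lock centre | (0.538, −0.116) | 1.192 |

Plan: grip the lock lightly across its x, slide it square into the mouth, release, then push the rear face with both fingertips. To keep joint 6 in range, the tool turns by +2.434 rad.

Request:
{"name": "move_arm", "arguments": {
  "plan": [
    [0.1,0.105,0,0.068,0],
    [0.205,0.21,0,0.135,0],
    [0.31,0.315,0,0.2,0],
    [0.41,0.42,0,0.27,0],
    [0.51,0.53,0,0.34,0],
    [0.615,0.635,0,0.405,0],
    [0.72,0.74,0,0.473,0],
    [0.82,0.845,0,0.54,0]
  ],
  "grip_force": 20
}}

```text
time_s: 0.77
tcp_pos: [0.2931, -0.3691, 0.2311]
tcp_rot: [-3.141, -0.0, 1.144]
force: [-0.0, -0.2, 0.9]
width: 0.0852
finger_force: 0.0
```

Request:
{"name": "move_arm", "arguments": {
  "plan": [
    [0.1,0.105,0,0.068,0],
    [0.205,0.21,0,0.135,0],
    [0.31,0.315,0,0.2,0],
    [0.41,0.42,0,0.27,0],
    [0.51,0.53,0,0.34,0],
    [0.615,0.635,0,0.405,0],
    [0.72,0.74,0,0.473,0],
    [0.82,0.845,0,0.54,0]
  ]
}}

```text
time_s: 1.43
tcp_pos: [0.4161, -0.2424, 0.2311]
tcp_rot: [-3.141, -0.0, 1.954]
force: [0.2, -0.4, -0.9]
width: 0.0853
finger_force: 0.0
```

Request:
{"name": "move_arm", "arguments": {
  "plan": [
    [0.1,0.105,0,0.068,0],
    [0.205,0.21,0,0.135,0],
    [0.31,0.315,-0.1,0.2,0],
    [0.41,0.42,-0.25,0.27,0],
    [0.51,0.53,-0.4,0.34,0],
    [0.615,0.635,-0.55,0.405,0],
    [0.72,0.74,-0.65,0.473,0],
    [0.82,0.845,-0.75,0.54,0]
  ]
}}

```text
time_s: 2.1
tcp_pos: [0.5388, -0.1155, 0.1174]
tcp_rot: [-3.142, -0.001, 2.764]
force: [0.2, -0.9, 0.5]
width: 0.0851
finger_force: 0.0
```

```bash
python3 - <<'E'
from h import *
o=get_obs();print(o['time_s'],o['tcp_pos'],o['tcp_rot'],o['q'],o['force'])
cv2.imwrite("pics/s1.png",vision.get_image("scene")[130:310,220:440].repeat(3,0).repeat(3,1))
E
```

```text
2.1 [ 0.53879624 -0.11552124  0.11738301] [-3.14157606e+00 -1.22634329e-03  2.76391599e+00] [-3.59107675e-01  3.66794810e-01 -2.13327051e-01  9.91900906e-01
  6.17913633e-06  1.85689739e-02] [ 0.18628191 -0.87090147  0.49433325]
```

View pics/s1.png

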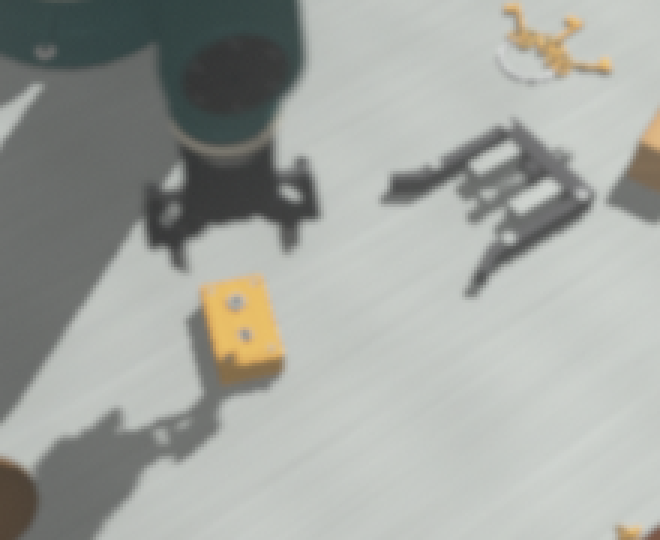

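The fingers straddle the lock and line up with it (lock at crop (243,325), gripper above). Now down, then close gently.

Request:
{"name": "move_arm", "arguments": {
  "plan": [
    [0,0,-0.15,0,0],
    [0,0,-0.35,0,0],
    [0,0,-0.55,0,0],
    [0,0,-0.65,0,0],
    [0,0,-0.71,0,0],
    [0,0,-0.71,0,0],
    [0,0,-0.71,0,60],
    [0,0,-0.71,0,60]
  ]
}}

```text
time_s: 2.82
tcp_pos: [0.5392, -0.1169, 0.0134]
tcp_rot: [3.142, 0.002, 2.759]
force: [1.1, 0.2, -0.0]
width: 0.0656
finger_force: 0.0
```

Request:
{"name": "move_arm", "arguments": {
  "plan": [
    [0,0,0,0,90],
    [0,0,0,0,120],
    [0,0,0,0,150],
    [0,0,0,0,150],
    [0,0,0,0,150],
    [0,0,0,0,150],
    [0,0,0,0,150],
    [0,0,0,0,150]
  ],
  "grip_force": 20
}}

```text
time_s: 3.48
tcp_pos: [0.5393, -0.1169, 0.0135]
tcp_rot: [3.141, 0.002, 2.759]
force: [0.5, 0.1, 7.9]
width: 0.0614
finger_force: 22.4
```

Request:
{"name": "move_arm", "arguments": {
  "plan": [
    [0.0,0.04,0,0.02,150],
    [0.01,0.12,0,0.05,150],
    [0.02,0.22,0,0.09,150],
    [0.03,0.34,0,0.13,150],
    [0.04,0.48,0,0.17,150],
    [0.05,0.62,0,0.21,150],
    [0.06,0.74,0,0.235,150],
    [0.07,0.8,0,0.245,150]
  ]
}}

```text
time_s: 4.15
tcp_pos: [0.5498, 0.0042, 0.0136]
tcp_rot: [-3.14, 0.002, 3.129]
force: [-1.7, -6.8, 7.1]
width: 0.0616
finger_force: 22.3
```

Request:
{"name": "move_arm", "arguments": {
  "plan": [
    [0.0,0.05,0,0,150],
    [0,0.13,0,0,150],
    [0.01,0.23,0,0,150],
    [0.01,0.33,0,0,150],
    [0.01,0.43,0,0,150],
    [0.015,0.5,0,0,150],
    [0.015,0.5,0,0,150],
    [0.015,0.5,0,0,150]
  ]
}}

```text
time_s: 4.82
tcp_pos: [0.5522, 0.0797, 0.0136]
tcp_rot: [3.14, 0.003, 3.128]
force: [-0.1, 6.5, 8.0]
width: 0.0617
finger_force: 22.3
```

```bash
python3 - <<'E'
from h import *
o=get_obs();print(o['time_s'],o['tcp_pos'],o['tcp_rot'],o['q'],o['force'],o['width'])
a=vision.get_image("scene")[150:250,290:430];b=vision.get_image("top")[140:230,190:330]
cv2.imwrite("pics/s2.png",np.vstack([cv2.resize(x,None,fx=3.1,fy=3.1,interpolation=cv2.INTER_CUBIC) for x in(a,b)]))
E
```

```text
4.8167 [0.55220492 0.07966025 0.01357513] [3.13990087e+00 2.50203218e-03 3.12760663e+00] [-0.0036506   0.4719916  -0.35993045  0.73635489  0.00166584  0.01033541] [-0.10023021  6.54499863  7.99225584] 0.061693618280883246
```

View pics/s2.png

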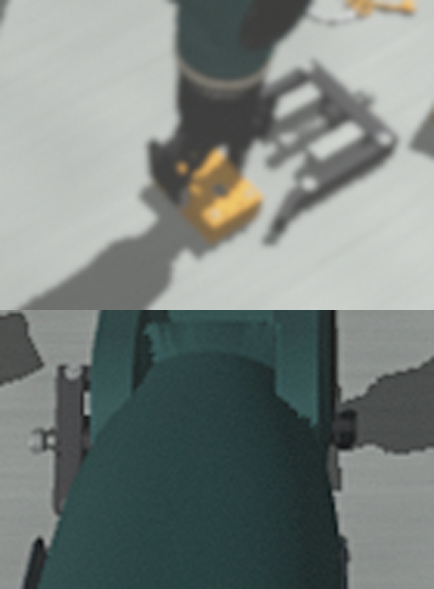

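The lock is square in the gripper, just before the mouth, at about jig x −0.109. I'll slide it a little further into the mouth while still gripped.

Request:
{"name": "move_arm", "arguments": {
  "plan": [
    [0,0.03,0,0,150],
    [0,0.07,0,0,150],
    [0,0.11,0,0,150],
    [0,0.15,0,0,150],
    [0,0.19,0,0,150],
    [0.005,0.22,0,0,150],
    [0.005,0.24,0,0,150],
    [0.005,0.24,0,0,150]
  ]
}}

```text
time_s: 5.58
tcp_pos: [0.553, 0.1143, 0.0135]
tcp_rot: [-3.141, 0.003, 3.126]
force: [0.4, -3.2, 6.0]
width: 0.0617
finger_force: 22.3
```

```bash
python3 - <<'E'
from h import *
o=get_obs();print(o['time_s'],o['tcp_pos'],o['tcp_rot'],o['force'],o['ft_torque'])
E
```

```text
5.5833 [0.55304532 0.11431261 0.01354616] [-3.14061020e+00  2.55421077e-03  3.12626049e+00] [ 0.42305447 -3.15690884  5.96972216] [-0.23865827 -0.01944812 -0.07929775]
```

Request:
{"name": "move_arm", "arguments": {
  "plan": [
    [0,0,0,0,120],
    [0,0,0,0,40],
    [0,0,0,0,40],
    [0,0,0,0,40],
    [0,0,0.1,0,40],
    [0,0,0.25,0,40],
    [0,0,0.42,0,40],
    [0,0,0.6,0,40]
  ]
}}

```text
time_s: 6.25
tcp_pos: [0.5515, 0.1143, 0.103]
tcp_rot: [-3.142, -0.001, 3.126]
force: [0.3, 1.0, 0.3]
width: 0.0724
finger_force: 0.0
```

Request:
{"name": "move_arm", "arguments": {
  "plan": [
    [0,-0.06,0,-0.08,130],
    [0,-0.12,0,-0.16,130],
    [0,-0.18,0,-0.24,130],
    [0,-0.24,0,-0.32,130],
    [0,-0.3,0,-0.4,130],
    [0,-0.35,0,-0.48,130],
    [0,-0.4,0,-0.56,130],
    [0,-0.43,0,-0.64,130]
  ]
}}

```text
time_s: 6.92
tcp_pos: [0.5519, 0.0492, 0.1023]
tcp_rot: [-3.141, -0.0, 2.16]
force: [0.1, 0.6, -0.5]
width: 0.0414
finger_force: 0.0
```

Request:
{"name": "move_arm", "arguments": {
  "plan": [
    [0,0,0,-0.08,130],
    [0,0,0,-0.16,130],
    [0,0,0,-0.24,130],
    [0,0,0,-0.32,130],
    [0,0,0,-0.4,130],
    [0,0,0,-0.408,130],
    [0,0,0,-0.408,130],
    [0,0,0,-0.408,130]
  ]
}}

```text
time_s: 7.58
tcp_pos: [0.552, 0.0499, 0.1023]
tcp_rot: [-3.142, 0.0, 1.558]
force: [0.2, 0.3, 0.5]
width: 0.0421
finger_force: 0.0
```

```bash
python3 - <<'E'
from h import *
o=get_obs();print(o['time_s'],o['tcp_pos'],o['tcp_rot'],o['q'],o['width'],o['force'])
a=vision.get_image("scene")[130:250,290:430]
print(proj("scene",np.c_[[[.4815,.5775,.5775,.4815]],].T @ np.ones((1,1)) if 0 else [[.506,.0835,.032],[.601,.0835,.032],[.602,.1455,.032],[.506,.1455,.032]])-[290,130])
cv2.imwrite("pics/s3.png",cv2.resize(a,None,fx=5,fy=5,interpolation=cv2.INTER_CUBIC))
E
```

```text
7.5833 [0.55200946 0.04985201 0.10228677] [-3.14156662e+00  4.72564731e-05  1.55815944e+00] [-5.69409762e-02  3.82633475e-01 -2.32579923e-01  9.55606845e-01
 -4.83631466e-05  1.52649224e+00] 0.04210695517126238 [0.23601483 0.29580784 0.48510363]
[[57.80060491 66.68619649]
 [77.71080342 87.16229548]
 [93.71940042 77.68462829]
 [73.33669168 57.75019612]]
```

View pics/s3.png

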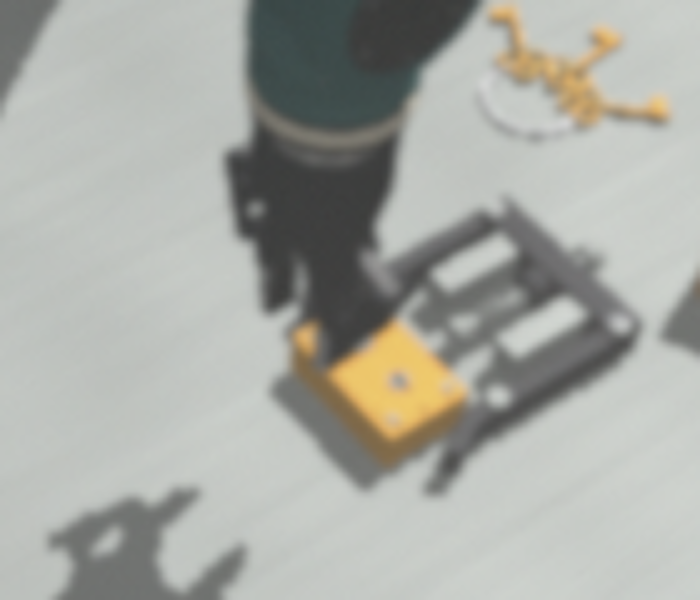

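The lock is where predicted: rear-near corner at crop (385,438), front at (467,395), sitting in the lips. Lower the fingers behind it, then push.

Request:
{"name": "move_arm", "arguments": {
  "plan": [
    [0,0,-0.12,0,130],
    [0,0,-0.3,0,130],
    [0,0,-0.45,0,130],
    [0,0,-0.56,0,130],
    [0,0,-0.6,0,130],
    [0,0,-0.6,0,130],
    [0,0.05,-0.6,0,130],
    [0,0.08,-0.6,0,130]
  ]
}}

```text
time_s: 8.3
tcp_pos: [0.5527, 0.0625, 0.0134]
tcp_rot: [3.14, -0.0, 1.555]
force: [-0.0, -0.8, -0.3]
width: 0.0419
finger_force: 0.0
```

Request:
{"name": "move_arm", "arguments": {
  "plan": [
    [0,0.03,0,0,130],
    [0,0.06,0,0,130],
    [0,0.09,0,0,130],
    [0,0.12,0,0,130],
    [0,0.15,0,0,130],
    [0,0.18,0,0,130],
    [0,0.2,0,0,130],
    [0,0.2,0,0,130]
  ]
}}

```text
time_s: 8.97
tcp_pos: [0.552, 0.0926, 0.0122]
tcp_rot: [-3.142, -0.001, 1.555]
force: [-0.5, -0.0, 0.5]
width: 0.0418
finger_force: 0.0
```

Request:
{"name": "move_arm", "arguments": {
  "plan": [
    [0,0.02,0,0,130],
    [0,0.04,0,0,130],
    [0,0.06,0,0,130],
    [0,0.08,0,0,130],
    [0,0.1,0,0,130],
    [0,0.12,0,0,130],
    [0,0.14,0,0,130],
    [0,0.16,0,0,130]
  ]
}}

```text
time_s: 9.63
tcp_pos: [0.5521, 0.1157, 0.0122]
tcp_rot: [3.142, 0.001, 1.554]
force: [0.5, -7.3, 0.6]
width: 0.0419
finger_force: 5.5
```

```bash
python3 - <<'E'
from h import *
o=get_obs();print(o['time_s'],o['tcp_pos'],o['force'],o['ft_torque'])
a=vision.get_image("scene")[150:250,300:420]
cv2.imwrite("pics/s4.png",cv2.resize(a,None,fx=5,fy=5,interpolation=cv2.INTER_CUBIC))
E
```

```text
9.6333 [0.55208502 0.11566553 0.01220445] [ 0.45348399 -7.29649303  0.63634471] [-1.94490178 -0.42082612 -0.0669097 ]
```

View pics/s4.png

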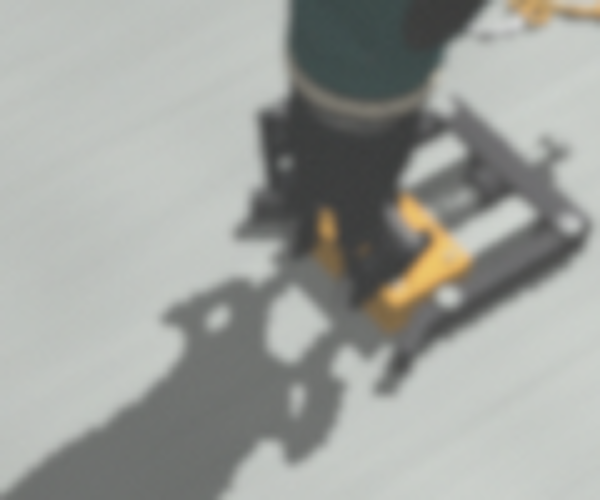

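The lock is inside the rails near the stops, with its front-right corner at crop (470,262). The push force is 7 N, so I'll keep going in small steps and watch for the stiff rise.

Request:
{"name": "move_arm", "arguments": {
  "plan": [
    [0,0.01,0,0,130],
    [0,0.02,0,0,130],
    [0,0.03,0,0,130],
    [0,0.04,0,0,130],
    [0,0.04,0,0,130],
    [0,0.04,0,0,130],
    [0,0.04,0,0,130],
    [0,0.04,0,0,130]
  ]
}}

```text
time_s: 10.35
tcp_pos: [0.5521, 0.1159, 0.0123]
tcp_rot: [3.142, 0.013, 1.55]
force: [-1.5, -51.3, 7.3]
width: 0.0419
finger_force: 25.7
```

Request:
{"name": "move_arm", "arguments": {
  "plan": [
    [0,0.01,0,0,130],
    [0,0.02,0,0,130],
    [0,0.03,0,0,130],
    [0,0.04,0,0,130],
    [0,0.04,0,0,130],
    [0,0.04,0,0,130],
    [0,0.04,0,0,130],
    [0,0.04,0,0,130]
  ]
}}

```text
time_s: 11.02
tcp_pos: [0.552, 0.1161, 0.0125]
tcp_rot: [3.141, 0.026, 1.547]
force: [-2.6, -95.6, 12.8]
width: 0.0417
finger_force: 48.1
```

Contact is stiff at TCP y 0.116, which is the predicted home pose. Ease the push back to about 40 N and check.

Request:
{"name": "move_arm", "arguments": {
  "plan": [
    [0,-0.01,0,0,130],
    [0,-0.02,0,0,130],
    [0,-0.03,0,0,130],
    [0,-0.04,0,0,130],
    [0,-0.05,0,0,130],
    [0,-0.05,0,0,130],
    [0,-0.05,0,0,130],
    [0,-0.05,0,0,130]
  ]
}}

```text
time_s: 11.68
tcp_pos: [0.5521, 0.1158, 0.0123]
tcp_rot: [3.142, 0.01, 1.551]
force: [-0.1, -40.4, 5.6]
width: 0.0425
finger_force: 20.1
```

```bash
python3 - <<'E'
from h import *
o=get_obs();print(o['time_s'],o['tcp_pos'],o['tcp_rot'],o['force'],o['ft_torque'],o['finger_force'])
v=vision.get_image("scene")
cv2.imwrite("pics/s5.png",cv2.resize(v[150:250,300:420],None,fx=5,fy=5,interpolation=cv2.INTER_CUBIC))
def W(x,y,z):
    a=1.556;return [.553+x*np.cos(a)-y*np.sin(a),.189+x*np.sin(a)+y*np.cos(a),z]
print((proj("scene",[W(-.062,-.048,.032),W(0,-.048,.032),W(0,.048,.032),W(-.062,.048,.032)])-[300,150])*5+2)
E
```

```text
11.6833 [0.55209577 0.11580244 0.0122973 ] [3.14155619 0.01017904 1.55132367] [ -0.14711561 -40.42864598   5.57780722] [-7.70598729  0.05562301  0.25648791] 20.099260210990906
[[394.3534116  303.14674886]
 [472.22091441 256.9572651 ]
 [371.32451723 158.91891403]
 [294.75681916 201.4714693 ]]
```

View pics/s5.png

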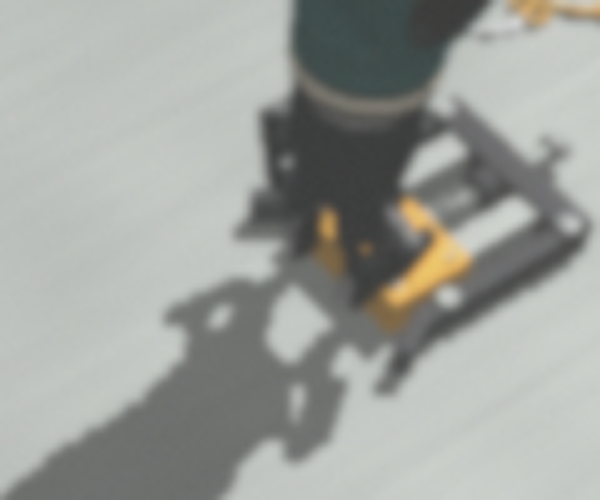

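The front corner at crop (470,260) matches the computed home corner (472,257). Contact is stiff, square and steady at 40 N, so I'm handing in.

```bash
python3 -c "
from cell import bot
print(bot.close_job())"
```

```text
the job is handed in; nothing more can be done
None
```

I handed the job in with the lock case pressed home against both stops: the fingers were holding it with about 40 N, and its corner was within about 2 mm of the computed home position. The hand-in returned no verdict, and I didn't recheck the bell, mallet and key ring afterwards.

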